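Move a push-in pressure logger to another test port

TASK

Move the small white cordless pressure logger from the yellow-collared test port of the air rail to the blue-collared one. Hold the yellow collar down with the fingertips, one either side of the logger, until the port's spring pops the logger loose, and lift it out; then push it into the blue port until it clicks home, give it a firm pull of about one and a half kilos to prove that it has caught, and let go. The blue port's lock is set at a depth nobody has measured, so work by feel: never push or pull with more than about three kilos, and leave the other things on the bench where they are.

Things in the scene. Friction and masses are not known exactly. Their poses are not given: they have to be found in the camera images.
- logger: cordless pressure logger, 62 mm long, about 100 g, round (its yaw does not matter). Origin: centre of the flat tip of its steel stem; z: from the tip to the head. Stem: cone from 7 mm diameter at the tip to 16 mm at z = 8 mm, locking land 16 mm to z = 12, groove 10 mm to z = 23, then 16 mm to z = 37. It starts locked in the yellow port.
- logger_head (a point): centre of the logger's head, the part to grasp: a white cylinder with an orange band, 20 mm in diameter, 25 mm high, from z = 37 to 62 mm of the logger (this point is at 49.5). Locked, its underside is 5 mm above the collar (2 mm when pushed to the bottom): keep the fingertips at least 4 mm above its underside when pushing it in.
- yellow_port: test port with the yellow collar; origin on its axis at the rail's top face, z up. The logger stands locked in it, tip 8 mm above this origin, head from 45 to 70 mm. While the collar is held down the valve spring (3.5 to 5.5 N) lifts it 8 mm, tip to 16 mm or a little more; there it stays, loose, when the collar is let up, and can be drawn straight up.
- yellow_top (a point): centre of the yellow collar's top face; 40 mm above the port's origin when up, moves with the collar. Flat ring from 11 to 23 mm from the axis: press it with a fingertip on each side of the logger, fingers about 30 mm apart. 3 N starts it, 7 N opens the lock (3.2 mm down, 4 to 5 mm is sure), 10 N at its hard stop (6 mm down). No more than 40 N.
- blue_port: test port with the blue collar, empty; origin on its axis at the rail's top face, z up. Its cartridge (collar, lock and valve) sits an unmeasured h higher than in the yellow port, h between -1.5 and 4.5 mm. Locked and let go, the logger's tip rests 8 mm + h above this origin, held up by the valve spring; a pull lifts it no farther (rigid). Hard bottom: tip at 6 mm + h.
- blue_mouth (a point): centre of the blue port's mouth, 29 mm above its origin: top of the 18 mm bore (1 mm clearance round the stem). The logger meets the lock with its tip at 20.5 mm + h above the port's origin; the push then rises to 8 to 16 N, drops a few N as the lock snaps into the groove (tip 7 to 8 mm + h) and climbs steeply at the bottom (6 mm + h).
- blue_collar (a joint): how far the blue collar is down in its cartridge (m), 0 to 0.006. Ring 48 mm in outside diameter with a 21.6 mm opening, top face 40 mm + h above the port's origin when up. It dips by 3 to 4 mm by itself while a logger is pushed in and snaps up again (0) as the lock catches; it must be up at the end.
- blue_valve (a joint): valve in the blue port (m), pushed down by the logger's tip: -0.008 closed, 0 when the locked logger stands up against the lock (untouched or pulled), 0.002 at the hard bottom. Untouched, the spring loads tip and lock with about 5 N each (10 N in all); the test pull must bring this to over 20 N for 0.2 s: pull about 15 N. Over 45 N in all (some 30 N of your own) is too much.
- air_rail: aluminium air rail screwed to the bench, 270 mm long along its y axis, 50 mm wide, 36 mm high; origin at the centre of its underside. Three ports stand on it 80 mm apart in a row along its y, in changing order: yellow, blue, and a black one closed by a fixed black plug that stands 21 mm above its collar.
- sanding: grey sanding block, 45x68x24 mm, in front of the rail, to the left; not part of the job, leave it (it may shift by less than 20 mm)
There are look-alikes about, which are no part of the job. What is shaped like the logger but purple is not meant.

How it is judged:
By the outcome, as a careful person would: the job done as asked, in the order asked, and still so for the second after the job is handed in, with the robot touching nothing.
It also fails if it takes over 48 s, if anything falls off the work surface, if the arm or the gripper's body presses on something with over 40 N, if the wrist force passes 120 N, or if a joint passes its speed limit or range.

ROBOT

A 7-joint arm with a two-finger parallel gripper is mounted at the origin on a cart in front of the work surface, level with it; the furniture and walls round the work are solid. World frame = base frame: x ahead of the robot, y to its left, z up, the work surface at z = 0. Lengths are in m, angles in rad, forces in N, time in s.
With the tool pointing down it reaches from about 0.425 to 0.975 m from the base axis. Payload 16.7 kg.
Tool frame: the origin (TCP) lies at the very end of the fingers, on their centre line; the grasp point (between the pads) lies 19 mm behind it; z points along the fingers, y is the line along which they close (so a half turn about z gives the same grasp; the last joint's range is limited). The gripper opens to 85 mm and grips with 20 to 120 N. Pads are 22 mm wide; open, the fingers measure 114 mm over their backs; the gripper's body (76 mm by 85 mm) begins 54 mm behind the grasp point. The pads swing forward as they close: fully open they stand 13 mm farther back than shut.
Start: joints at [-1.369, 0.426, 0.074, 1.606, -0.034, 1.111, -0.067], TCP at [0.232, 0.634, 0.231] pointing down, gripper open.
Joint ranges: [-2.85, 2.85], [-0.5, 2.14], [-1.23, 1.37], [0.21, 2.46], [-1.02, 4.16], [0.16, 2.05], [-2.73, 2.73]. Speed limits (rad/s): [1.89, 1.89, 2.39, 2.39, 3.01, 3.01, 3.01].

INTERFACE

Orientations are given as a unit quaternion [w, x, y, z].
In Python, from station import ctrl gives the robot as it stands.
- The arm moves only by the tool servo_tool, never from a script. Its argument "targets" is one flat list of numbers, 5 for each row, row after row: the shift along the tool's x, y, z in cm, then the turn about the tool's z in degrees, then the finger opening in cm, from 0 to 8.54. In form: [x, y, z, yaw, claw, x, y, z, yaw, claw, ...]. A call has 1 to 12 rows; each row shifts and turns the commanded pose from where the row before left it, along the tool's axes as they then stand; what a row does not reach is not made up. A row lasts 1/8 s, in which the tool goes at most 62.5 mm and 10.7 degrees, less where a joint would pass 70% of its speed; a pose out of reach is approached as far as the arm can. A call with a gripper value outside its range is refused whole. The fingers move at their own pace and stop on an object; the grip force is fixed at half the most. Time passes only in rows, so rows that do not move let the fingers close. It gives the time, the measured TCP pose, the force, the opening and the grip force at its end, in the units of the state.
- ctrl.state(): the state, without advancing time (a new reading comes with each control period).
- ctrl.capture(name): name is "scene" or "side" or "wrist"; returns the picture (420x560x3 uint8, red, green, blue); there is no depth.
- ctrl.camera_info(name): a dict with "fov_y" (degrees; the focal length in pixels is half the picture's height over the tangent of half this angle, whatever the lens; pixels are square), "cx", "cy" (the principal point, pixels), "dist" ([k1, k2, p1, p2, k3] as OpenCV has them; the pictures are not rectified), "extrinsics" (4x4, takes a point from world to camera coordinates); the wrist camera has in their place "hand_eye" (4x4, takes a point from camera to tool coordinates, whose origin is the TCP and whose axes are the flange's). Camera axes: x right, y down, z forward; pixel columns grow to the right and rows downward; lengths in m; the calibration is good to about 2 mm. A picture is of the moment at which its call begins: read the wrist's pose just before it. camera_info takes no time and is no camera call.
- ctrl.finish_job(): hands the job in; it is judged then, once.
The state is a dict: "clock": time; "joint_positions": joint angles; "joint_velocities": joint speeds; "effort": joint torques, N m; "tcp_pos": TCP position; "tcp_rot": TCP orientation; "wrist_force": force on the tool from outside, world axes, zero at the start; "wrist_torque": the same for the moment, N m; "opening": opening from 0.0 (shut) to 1.0 (fully open); "grasp_force": force on a finger pad.
Only numpy, scipy, OpenCV 4.12 (cv2) and the standard library are available. Lean on these libraries where they do the work, as an engineer would, in place of code of your own. Each camera call takes 0.05 s, during which the arm holds its last target. There are 200 camera calls.

## Working session

There is one attempt and no reset: what is moved stays moved. The work goes in short steps, Python scripts to look and compute and a tool call to move; the robot and the scene stay as the last step left them, time stands still between calls to the robot, and variables do not carry over. Pictures are saved under pics/ and viewed, at most 10 in all, crops included, and the job is handed in when it is done.

Besides the shell and the picture viewer there is one more tool, called after ">>>" as name(argument=value, ...) on one line, values as JSON. servo_tool: Moves the arm, as the interface text tells. Its arguments: {"type":"object","properties":{"targets":{"type":"array"}},"required":["targets"]}

```bash
ls; mkdir -p pics; python3 - <<'E'
from station import ctrl
import cv2,numpy as np
s=ctrl.state();print({k:np.round(v,3).tolist() for k,v in s.items()})
for n in("scene","side","wrist"):
    im=ctrl.capture(n);cv2.imwrite(f"pics/{n}0.png",im[:,:,::-1])
    i=ctrl.camera_info(n);print(n,{k:np.round(v,4).tolist() for k,v in i.items()})
a=[cv2.imread(f"pics/{n}0.png") for n in("scene","side")]
E
```

```text
pics
{'clock': 0.0, 'joint_positions': [-1.37, 0.427, 0.074, 1.607, -0.034, 1.111, -0.067], 'joint_velocities': [0.0, 0.0, 0.001, -0.001, -0.0, 0.0, 0.001], 'effort': [0.002, -94.987, 3.764, -46.349, 0.02, 0.011, 0.0], 'tcp_pos': [0.232, 0.633, 0.231], 'tcp_rot': [-0.0, 0.175, 0.985, -0.001], 'wrist_force': [-0.362, -0.176, 0.059], 'wrist_torque': [0.049, 0.003, -0.057], 'grasp_force': 0.0, 'opening': 1.003}
scene {'fov_y': 50.5842, 'cx': 276.9071, 'cy': 206.8223, 'dist': [0.0332, 0.0, 0.0, 0.0, 0.0], 'extrinsics': [[0.7373, -0.6754, 0.0144, -0.107], [-0.4251, -0.4804, -0.7672, 0.4193], [0.525, 0.5596, -0.6413, 0.505], [0.0, 0.0, 0.0, 1.0]]}
side {'fov_y': 48.2673, 'cx': 275.5061, 'cy': 206.347, 'dist': [-0.0133, 0.0, 0.0, 0.0, 0.0], 'extrinsics': [[-0.8523, -0.523, 0.0078, 0.5486], [-0.3479, 0.5557, -0.7551, 0.0355], [0.3906, -0.6463, -0.6556, 0.9472], [0.0, 0.0, 0.0, 1.0]]}
wrist {'fov_y': 67.858, 'cx': 273.7898, 'cy': 208.6309, 'dist': [-0.0158, 0.0, 0.0, 0.0, 0.0], 'hand_eye': [[0.0001, -0.9506, -0.3104, 0.0798], [1.0, 0.0001, 0.0002, 0.0014], [-0.0002, -0.3104, 0.9506, -0.1421], [0.0, 0.0, 0.0, 1.0]]}
```

View pics/scene0.png

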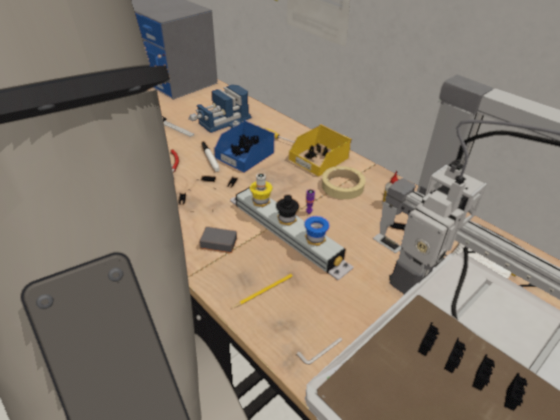

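View pics/side0.png

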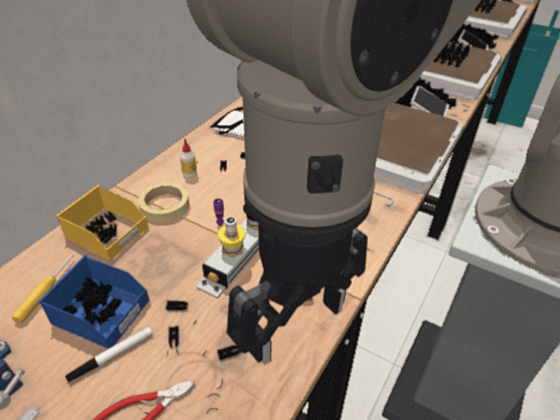

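Scene view: yellow collar with the white logger at about (261,190), black plug at (288,208), blue collar at (317,228), and the purple look-alike at (310,200). In the side view, yellow is at (231,238) and the arm hides blue. Next I cast rays onto the collar-top plane.

```bash
cat > h.py <<'E'
from station import ctrl
import cv2,numpy as np
from scipy.spatial.transform import Rotation as R
def T():
    s=ctrl.state();M=np.eye(4);w,x,y,z=s["tcp_rot"];M[:3,:3]=R.from_quat([x,y,z,w]).as_matrix();M[:3,3]=s["tcp_pos"];return M
def cam(n):
    i=ctrl.camera_info(n);f=210/np.tan(np.radians(i["fov_y"]/2))
    K=np.array([[f,0,i["cx"]],[0,f,i["cy"]],[0,0,1]])
    E=T()@np.array(i["hand_eye"]) if n=="wrist" else np.linalg.inv(np.array(i["extrinsics"]))
    return K,np.array(i["dist"]),E
def ray(c,uv):
    K,d,E=c;p=cv2.undistortPoints(np.array([[uv]],float),K,d)[0,0]
    return E[:3,3],E[:3,:3]@np.array([p[0],p[1],1])
def plane(c,uv,z):
    o,v=ray(c,uv);return o+v*(z-o[2])/v[2]
def proj(c,P):
    K,d,E=c;W=np.linalg.inv(E)
    return cv2.projectPoints(np.array([P],float),cv2.Rodrigues(W[:3,:3])[0],W[:3,3],K,d)[0][0,0]
def mask(im,col,roi):
    hsv=cv2.cvtColor(im,cv2.COLOR_RGB2HSV);lo,hi={"y":((22,150,120),(32,255,255)),"b":((100,150,90),(125,255,255))}[col]
    m=cv2.inRange(hsv,lo,hi);k=np.zeros_like(m);x0,y0,x1,y1=roi;k[y0:y1,x0:x1]=m[y0:y1,x0:x1];return k
def tri(rs):
    A=np.zeros((3,3));b=np.zeros(3)
    for o,v in rs:
        v=v/np.linalg.norm(v);P=np.eye(3)-np.outer(v,v);A+=P;b+=P@o
    return np.linalg.solve(A,b)
def toolshift(Pw):  # tool cm from the TCP now to a world point
    M=T();return np.round((M[:3,:3].T@(np.array(Pw)-M[:3,3]))*100,2)
E
python3 - <<'E'
from h import *
s=cv2.imread("pics/scene0.png")[:,:,::-1].copy();d=cv2.imread("pics/side0.png")[:,:,::-1].copy()
for n,im,col,roi in(("scene",s,"y",(245,175,275,208)),("scene",s,"b",(300,214,332,246)),("side",d,"y",(212,222,250,256))):
    m=mask(im,col,roi);ys,xs=np.nonzero(m);c=cam(n)
    uv=((xs.min()+xs.max())/2,(ys.min()+ys.max())/2);print(n,col,len(xs),xs.min(),xs.max(),ys.min(),ys.max(),plane(c,uv,.068))
M=T();print(M[:3,:3].round(3))
crop=np.hstack([cv2.resize(s[160:280,220:360],None,fx=3,fy=3),cv2.resize(d[190:310,180:300],None,fx=3,fy=3)])
cv2.imwrite("pics/crop1.png",crop[:,:,::-1])
E
```

```text
scene y 226 250 271 182 198 [0.47759931 0.41607786 0.068     ]
scene b 286 305 327 217 236 [0.48260665 0.25803501 0.068     ]
side y 330 218 244 226 247 [0.47668731 0.42142999 0.068     ]
[[-0.939  0.344 -0.   ]
 [ 0.344  0.939 -0.001]
 [-0.    -0.001 -1.   ]]
```

View pics/crop1.png

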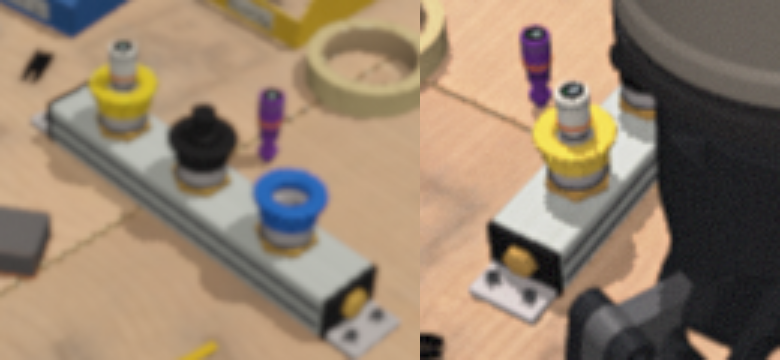

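Yellow is near (0.477, 0.419) and blue near (0.482, 0.258). They are 161 mm apart, which fits the expected 160 mm. I'll move above yellow for a close look.

>>> servo_tool(targets=[-2.53,-0.97,0.4,0,3.6,-2.53,-0.97,0.4,0,3.6,-2.53,-0.97,0.4,0,3.6,-2.53,-0.97,0.4,0,3.6,-2.53,-0.97,0.4,0,3.6,-2.53,-0.97,0.4,0,3.6,-2.53,-0.97,0.4,0,3.6,-2.53,-0.97,0.4,0,3.6,-2.53,-0.97,0.4,0,3.6,-2.53,-0.97,0.4,0,3.6,-2.53,-0.97,0.4,0,3.6,-2.53,-0.97,0.4,0,3.6])

```text
clock: 1.65
tcp_pos: [0.4776, 0.4195, 0.183]
tcp_rot: [-0.0, 0.174, 0.985, -0.0]
wrist_force: [0.6, 0.4, 0.6]
opening: 0.42
grasp_force: 0.0
```

>>> servo_tool(targets=[0,0,0,0,3.6,0,0,0,0,3.6])

```text
clock: 1.9
tcp_pos: [0.4766, 0.4206, 0.1832]
tcp_rot: [-0.0, 0.174, 0.985, -0.0]
wrist_force: [-0.4, 0.6, 0.2]
opening: 0.421
grasp_force: 0.0
```

```bash
python3 - <<'E'
from h import *
c=cam("wrist");print(T()[:3,3]);im=ctrl.capture("wrist");cv2.imwrite("pics/w1.png",im[:,:,::-1])
for P in((.477,.419,.076),(.482,.258,.076)):print(proj(c,P))
E
```

```text
[0.476595   0.42060891 0.18317658]
[270.41855875 207.95360246]
[105.20761508 271.10148083]
```

View pics/w1.png

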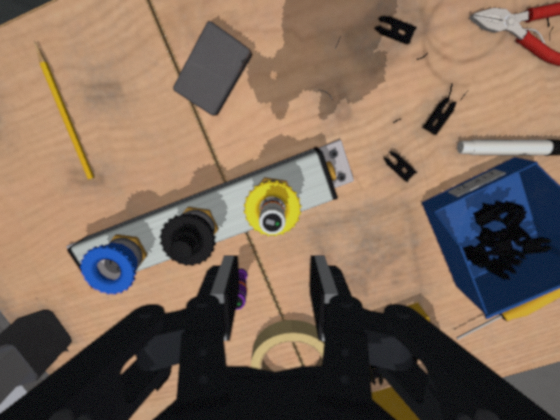

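Wrist view: yellow collar at about (272,208), with the head's dark top mark at (271,223). Blue collar is at about (109,269), and the sanding block and pliers are well clear. Next I fit the collar outlines.

```bash
cat > ring.py <<'E'
from h import *
def ring(n,im,col,guess,z=.076,r=34):
    c=cam(n);u,v=map(int,proj(c,guess));m=mask(im,col,(max(u-r,0),max(v-r,0),u+r,v+r))
    k=max(cv2.findContours(m,cv2.RETR_EXTERNAL,cv2.CHAIN_APPROX_NONE)[0],key=cv2.contourArea)
    P=np.array([plane(c,q[0],z)[:2] for q in cv2.convexHull(k)])
    A=np.c_[2*P,np.ones(len(P))];s=np.linalg.lstsq(A,(P**2).sum(1),rcond=None)[0]
    return s[:2],np.sqrt(s[2]+s[0]**2+s[1]**2),cv2.minEnclosingCircle(P.astype(np.float32))
E
python3 - <<'E'
from ring import *
im=cv2.imread("pics/w1.png")[:,:,::-1].copy()
Y=ring("wrist",im,"y",(.477,.419,.076));B=ring("wrist",im,"b",(.482,.258,.076))
print(Y,B,np.linalg.norm(Y[0]-B[0]))
s=cv2.imread("pics/scene0.png")[:,:,::-1].copy();print(ring("scene",s,"b",(.482,.258,.076),r=18),ring("scene",s,"y",(.477,.419,.076),r=14))
# logger head dark mark on top z=.106
c=cam("wrist");g=cv2.cvtColor(im,cv2.COLOR_RGB2GRAY)
y0,x0=208,255;sub=g[y0:y0+35,x0:x0+35];k=cv2.inRange(cv2.cvtColor(im,cv2.COLOR_RGB2HSV)[y0:y0+35,x0:x0+35],(0,0,0),(180,255,90));ys,xs=np.nonzero(k);uv=(xs.mean()+x0,ys.mean()+y0);print(len(xs),uv,plane(c,uv,.106),toolshift([*Y[0],.106]))
E
```

```text
(array([0.47762401, 0.42065121]), np.float64(0.023792021947609137), ((0.47746920585632324, 0.42064255475997925), 0.024596046656370163)) (array([0.48114929, 0.26126994]), np.float64(0.024001480678233628), ((0.48070427775382996, 0.26114171743392944), 0.024712881073355675)) 0.1594202531919427
(array([0.47655001, 0.25218522]), np.float64(0.02544041201675701), ((0.475944846868515, 0.252963125705719), 0.027821291238069534)) (array([0.47236407, 0.40946861]), np.float64(0.027419053894886785), ((0.47171592712402344, 0.4095088839530945), 0.0300339013338089))
206 (np.float64(272.3203883495146), np.float64(221.5631067961165)) [0.4783107  0.42058318 0.106     ] [-0.13  0.02  7.73]
```

Yellow measures (0.4777, 0.4206) and blue (0.4810, 0.2612). They are 159.4 mm apart with radius about 24 mm, and the head mark agrees. I'll descend with the fingers 30 mm apart.

>>> servo_tool(targets=[-0.12,0,1,0,3.0,0,0,2,0,3.0,0,0,2,0,3.0,0,0,2,0,3.0,0,0,2,0,3.0,0,0,0.7,0,3.0,0,0,0,0,3.0,0,0,0,0,3.0])

```text
clock: 2.95
tcp_pos: [0.4785, 0.42, 0.087]
tcp_rot: [0.0, 0.175, 0.985, 0.0]
wrist_force: [0.5, 0.2, 0.0]
opening: 0.352
grasp_force: 0.0
```

>>> servo_tool(targets=[0,0,0.2,0,3.0,0,0,0.2,0,3.0,0,0,0.2,0,3.0,0,0,0,0,3.0])

```text
clock: 3.45
tcp_pos: [0.4781, 0.4197, 0.0801]
tcp_rot: [-0.0, 0.175, 0.985, -0.0]
wrist_force: [0.5, 0.0, -0.4]
opening: 0.352
grasp_force: 0.0
```

>>> servo_tool(targets=[0,0,0.2,0,3.0,0,0,0.1,0,3.0,0,0,0,0,3.0])

```text
clock: 3.82
tcp_pos: [0.4781, 0.4197, 0.0772]
tcp_rot: [-0.0, 0.175, 0.985, -0.0]
wrist_force: [1.0, -0.1, -0.4]
opening: 0.353
grasp_force: 0.0
```

>>> servo_tool(targets=[0,0.07,0.2,0,3.0,0,0,0.2,0,3.0,0,0,0,0,3.0])

```text
clock: 4.2
tcp_pos: [0.4785, 0.4204, 0.0734]
tcp_rot: [0.0, 0.175, 0.985, 0.0]
wrist_force: [-2.0, -1.6, 4.9]
opening: 0.352
grasp_force: 2.5
```

>>> servo_tool(targets=[0,0,0.15,0,3.0,0,0,0.15,0,3.0,0,0,0,0,3.0])

```text
clock: 4.58
tcp_pos: [0.4786, 0.4204, 0.0706]
tcp_rot: [0.0, 0.175, 0.985, 0.0]
wrist_force: [-1.0, -1.8, 8.7]
opening: 0.353
grasp_force: 4.2
```

Force 8.7 N and about 4.5 mm down, so the lock should be open. I'll hold, then look.

>>> servo_tool(targets=[0,0,0.03,0,3.0,0,0,0,0,3.0,0,0,0,0,3.0,0,0,0,0,3.0])

```text
clock: 5.08
tcp_pos: [0.4785, 0.4204, 0.0704]
tcp_rot: [0.0, 0.175, 0.985, 0.0]
wrist_force: [-1.6, -2.3, 8.5]
opening: 0.353
grasp_force: 4.3
```

```bash
python3 - <<'E'
from h import *
cs=cam("scene");c=cam("side");a=ctrl.capture("side");b=ctrl.capture("scene");w=ctrl.capture("wrist")
u,v=map(int,proj(c,(.478,.42,.09)));p,q=map(int,proj(cs,(.478,.42,.09)))
f=lambda im,u,v,r:cv2.resize(im[max(v-r,0):v+r,max(u-r,0):u+r],(380,380),interpolation=cv2.INTER_CUBIC)
cv2.imwrite("pics/c2.png",np.hstack([f(a,u,v,45),f(w,275,220,60)])[:,:,::-1]);print(u,v,p,q,T()[:3,3],ctrl.state()["wrist_force"])
E
```

```text
230 226 259 180 [0.47854579 0.4204616  0.07042214] [-1.76254756 -2.31689189  8.83469909]
```

View pics/c2.png

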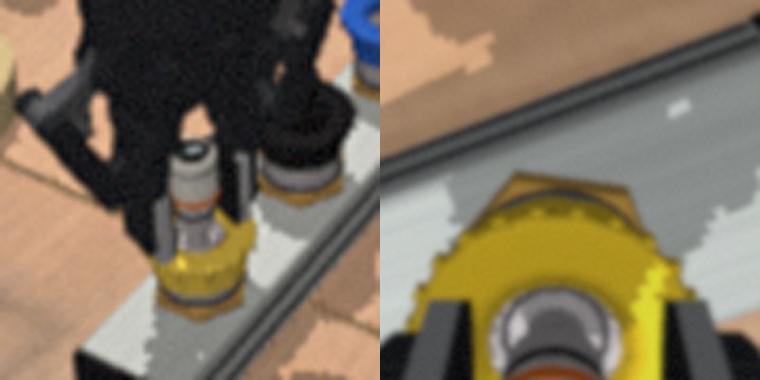

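The logger has popped up: the steel stem now shows between the head and the collar. I'll raise the fingers 25 mm to put the tips about 6 mm above the head's underside, then grip.

>>> servo_tool(targets=[0.05,0,-0.5,0,3.0,0,0,-0.7,0,3.0,0,0,-0.7,0,3.0,0,0,-0.6,0,3.0,0,0,0,0,3.0,0,0,0,0,1.4,0,0,0,0,1.4,0,0,0,0,1.4,0,0,0,0,1.4])

```text
clock: 6.35
tcp_pos: [0.4779, 0.4204, 0.0949]
tcp_rot: [-0.0, 0.175, 0.985, -0.0]
wrist_force: [0.3, -1.1, 1.9]
opening: 0.204
grasp_force: 58.4
```

>>> servo_tool(targets=[0,0,-0.5,0,1.4,0,0,-1,0,1.4,0,0,-1.5,0,1.4,0,0,-2,0,1.4,0,0,-2,0,1.4,0,0,-1,0,1.4,0,0,0,0,1.4])

```text
clock: 7.22
tcp_pos: [0.4782, 0.4209, 0.176]
tcp_rot: [0.0, 0.175, 0.985, 0.001]
wrist_force: [-0.0, -0.4, -1.5]
opening: 0.209
grasp_force: 58.6
```

```bash
python3 - <<'E'
from h import *
c=cam("side");a=ctrl.capture("side");s=ctrl.state();w=ctrl.capture("wrist")
p=np.array(s["tcp_pos"]);u,v=map(int,proj(c,p-[0,0,.01]))
f=lambda im,u,v,r:cv2.resize(im[max(v-r,0):v+r,max(u-r,0):u+r],(380,380),interpolation=cv2.INTER_CUBIC)
cv2.imwrite("pics/c3.png",np.hstack([f(a,u,v,45),f(w,275,270,75)])[:,:,::-1]);print(u,v,p,s["wrist_force"],s["opening"])
E
```

```text
227 192 [0.47790922 0.42061923 0.17510597] [-0.58555158 -0.09838243 -1.57491715] 0.20296971010383477
```

View pics/c3.png

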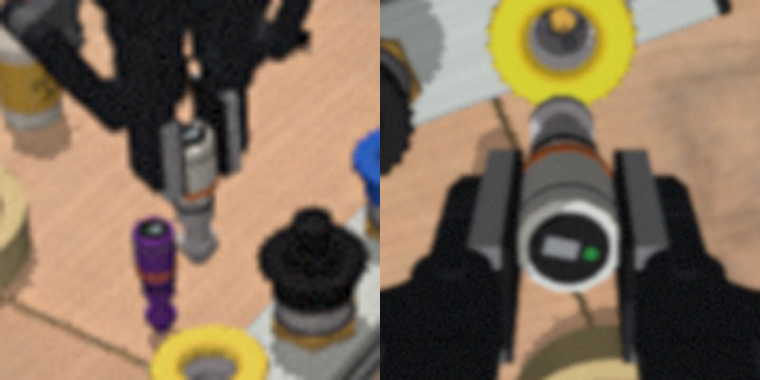

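The logger is held upright, with its tip clear of the yellow collar. I'll record the yellow ring from this pose as a reference and move over blue to take the same measurement.

```bash
python3 - <<'E'
from ring import *
im=ctrl.capture("wrist");print(T()[:3,3],ring("wrist",im,"y",(.478,.4205,.076),r=60)[:2])
M=T();c=cam("wrist")
for z in(.0,.043):print(proj(c,(M@[0,0,z,1])[:3]))
E
```

```text
[0.4776348  0.42036825 0.17431122] (array([0.47769352, 0.4201761 ]), np.float64(0.023738821493533874))
[270.96230107 270.63841227]
[271.52347128 237.27569218]
```

>>> servo_tool(targets=[-0.82,-2.12,0,0,1.4,-0.82,-2.12,0,0,1.4,-0.82,-2.12,0,0,1.4,-0.82,-2.12,0,0,1.4,-0.82,-2.12,0,0,1.4,-0.82,-2.12,0,0,1.4,-0.82,-2.12,0,0,1.4,0,0,0,0,1.4,0,0,0,0,1.4])

```text
clock: 8.5
tcp_pos: [0.4809, 0.2617, 0.1751]
tcp_rot: [0.0, 0.174, 0.985, 0.0]
wrist_force: [0.1, 0.1, -1.0]
opening: 0.207
grasp_force: 58.6
```

```bash
python3 - <<'E'
from ring import *
c=cam("wrist");M=T();im=ctrl.capture("wrist");print(M[:3,3],ctrl.state()["wrist_force"])
for z in(.074,.076,.079):print(z,ring("wrist",im,"b",(.481,.2612,.076),z,r=60)[:2])
cv2.imwrite("pics/w2.png",cv2.resize(im[120:340,180:380],None,fx=2.5,fy=2.5)[:,:,::-1])
E
```

```text
[0.48092384 0.26169127 0.17511158] [ 0.31409919 -0.0583986  -1.45010073]
0.074 (array([0.48196156, 0.26002323]), np.float64(0.023580031028686436))
0.076 (array([0.48133958, 0.26027522]), np.float64(0.023386058386370832))
0.079 (array([0.48040661, 0.2606532 ]), np.float64(0.02309509942288504))
```

View pics/w2.png

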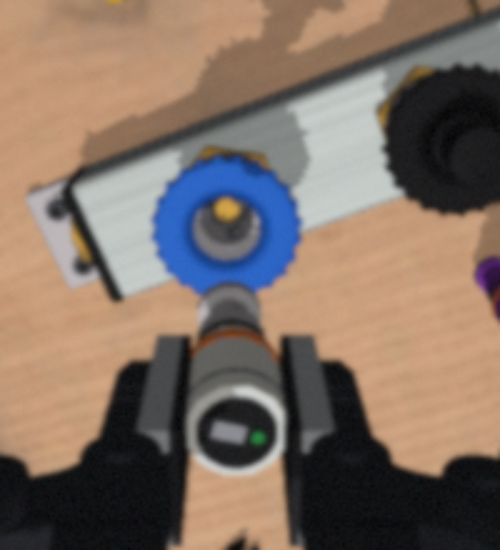

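Blue fits (0.4818, 0.2602), 160 mm from yellow along the rail; its bore and valve at crop (228,215) are open. I'll correct by 1 to 2 mm and descend to just above the collar.

>>> servo_tool(targets=[-0.13,-0.09,1,0,1.4,0,0,1.5,0,1.4,0,0,1.5,0,1.4,0,0,1.0,0,1.4,0,0,0,0,1.4,0,0,0,0,1.4])

```text
clock: 9.3
tcp_pos: [0.482, 0.2603, 0.1252]
tcp_rot: [0.0, 0.175, 0.985, 0.0]
wrist_force: [-0.0, -0.2, -0.5]
opening: 0.205
grasp_force: 58.6
```

```bash
python3 - <<'E'
from ring import *
c=cam("wrist");M=T();im=ctrl.capture("wrist");print(M[:3,3])
a=ctrl.capture("side");b=ctrl.capture("scene")
f=lambda n,im,r:(lambda u,v:cv2.resize(im[v-r:v+r,u-r:u+r],(390,390),interpolation=cv2.INTER_CUBIC))(*map(int,proj(cam(n),(.4818,.2602,.085))))
cv2.imwrite("pics/c4.png",np.hstack([f("scene",b,30),f("wrist",im,70)])[:,:,::-1])
E
```

```text
[0.48196898 0.26030644 0.12522316]
```

View pics/c4.png

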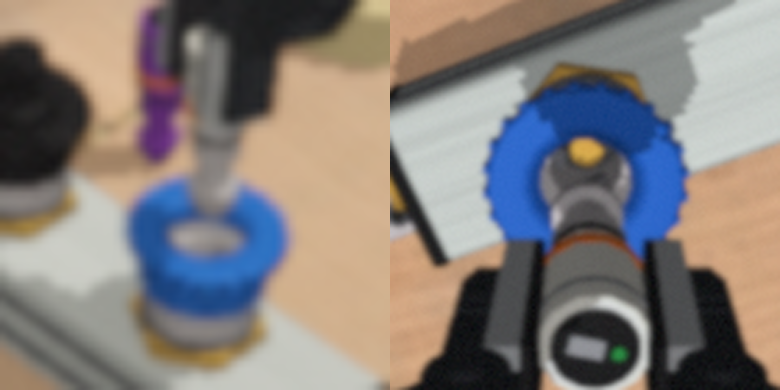

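The scene and wrist views show the tip centred over the blue bore. I'll lower it in slowly and watch the force.

>>> servo_tool(targets=[0,0,0.4,0,1.4,0,0,0.4,0,1.4,0,0,0,0,1.4])

```text
clock: 9.82
tcp_pos: [0.4815, 0.2601, 0.1166]
tcp_rot: [-0.0, 0.175, 0.985, -0.0]
wrist_force: [-0.1, 0.0, -1.2]
opening: 0.205
grasp_force: 58.6
```

>>> servo_tool(targets=[0,0,0.3,0,1.4,0,0,0.3,0,1.4,0,0,0,0,1.4])

```text
clock: 10.2
tcp_pos: [0.4816, 0.2601, 0.1107]
tcp_rot: [-0.0, 0.175, 0.985, -0.0]
wrist_force: [-0.5, -0.3, -1.7]
opening: 0.211
grasp_force: 58.6
```

>>> servo_tool(targets=[0,0,0.2,0,1.4,0,0,0.2,0,1.4,0,0,0,0,1.4])

```text
clock: 10.58
tcp_pos: [0.4817, 0.2602, 0.1068]
tcp_rot: [-0.0, 0.175, 0.985, -0.0]
wrist_force: [0.3, -1.0, -1.7]
opening: 0.206
grasp_force: 58.6
```

>>> servo_tool(targets=[0,0,0.2,0,1.4,0,0,0,0,1.4])

```text
clock: 10.82
tcp_pos: [0.4817, 0.2602, 0.1048]
tcp_rot: [-0.0, 0.175, 0.985, -0.0]
wrist_force: [0.6, -0.5, -0.9]
opening: 0.207
grasp_force: 58.6
```

>>> servo_tool(targets=[0,0,0.2,0,1.4,0,0,0,0,1.4])

```text
clock: 11.08
tcp_pos: [0.4817, 0.2602, 0.1029]
tcp_rot: [-0.0, 0.175, 0.985, -0.0]
wrist_force: [-0.2, -0.4, -0.9]
opening: 0.204
grasp_force: 58.6
```

>>> servo_tool(targets=[0,0,0.2,0,1.4,0,0,0,0,1.4])

```text
clock: 11.32
tcp_pos: [0.4816, 0.2602, 0.1008]
tcp_rot: [-0.0, 0.175, 0.985, -0.0]
wrist_force: [-0.5, 0.2, -1.7]
opening: 0.211
grasp_force: 58.6
```

>>> servo_tool(targets=[0,0,0.15,0,1.4,0,0,0,0,1.4])

```text
clock: 11.58
tcp_pos: [0.4817, 0.2602, 0.0995]
tcp_rot: [-0.0, 0.175, 0.985, -0.0]
wrist_force: [-1.3, -0.1, 1.3]
opening: 0.21
grasp_force: 58.9
```

Contact with the lock at TCP 0.100, which gives h of about 0 mm. The snap should come about 13 mm lower, near TCP 0.087.

>>> servo_tool(targets=[0,0,0.2,0,1.4,0,0,0,0,1.4])

```text
clock: 11.82
tcp_pos: [0.4817, 0.2603, 0.0975]
tcp_rot: [-0.0, 0.175, 0.985, 0.0]
wrist_force: [-2.1, -0.6, 2.3]
opening: 0.206
grasp_force: 59.2
```

>>> servo_tool(targets=[0,0,0.2,0,1.4,0,0,0,0,1.4])

```text
clock: 12.08
tcp_pos: [0.4817, 0.2603, 0.0954]
tcp_rot: [-0.0, 0.175, 0.985, -0.0]
wrist_force: [-0.8, 0.6, -0.9]
opening: 0.211
grasp_force: 58.7
```

>>> servo_tool(targets=[0,0,0.2,0,1.4,0,0,0,0,1.4])

```text
clock: 12.32
tcp_pos: [0.4818, 0.2602, 0.0935]
tcp_rot: [-0.0, 0.175, 0.985, -0.0]
wrist_force: [-1.5, -0.1, 2.1]
opening: 0.203
grasp_force: 59.1
```

>>> servo_tool(targets=[0,0,0.2,0,1.4,0,0,0,0,1.4])

```text
clock: 12.58
tcp_pos: [0.4818, 0.2603, 0.0915]
tcp_rot: [-0.0, 0.175, 0.985, -0.0]
wrist_force: [-2.0, 0.4, 2.3]
opening: 0.204
grasp_force: 59.2
```

>>> servo_tool(targets=[0,0,0.15,0,1.4,0,0,0,0,1.4])

```text
clock: 12.82
tcp_pos: [0.4818, 0.2602, 0.09]
tcp_rot: [-0.0, 0.175, 0.985, 0.0]
wrist_force: [-1.8, -0.4, 3.4]
opening: 0.206
grasp_force: 59.2
```

>>> servo_tool(targets=[0,0,0.1,0,1.4,0,0,0,0,1.4])

```text
clock: 13.08
tcp_pos: [0.4817, 0.2604, 0.0888]
tcp_rot: [-0.0, 0.174, 0.985, 0.0]
wrist_force: [-1.4, 1.8, -1.5]
opening: 0.21
grasp_force: 58.6
```

>>> servo_tool(targets=[0,0,0.1,0,1.4,0,0,0,0,1.4])

```text
clock: 13.32
tcp_pos: [0.4819, 0.2604, 0.0881]
tcp_rot: [0.0, 0.175, 0.985, 0.0]
wrist_force: [-0.2, 0.5, 3.3]
opening: 0.206
grasp_force: 59.2
```

>>> servo_tool(targets=[0,0,0.1,0,1.4,0,0,0,0,1.4])

```text
clock: 13.58
tcp_pos: [0.4819, 0.2604, 0.0871]
tcp_rot: [0.0, 0.175, 0.985, 0.0]
wrist_force: [-0.2, 1.7, 5.0]
opening: 0.207
grasp_force: 59.2
```

>>> servo_tool(targets=[0,0,0.05,0,1.4,0,0,0,0,1.4])

```text
clock: 13.82
tcp_pos: [0.4819, 0.2603, 0.0866]
tcp_rot: [0.0, 0.175, 0.985, 0.0]
wrist_force: [0.1, 1.2, 5.0]
opening: 0.204
grasp_force: 59.3
```

>>> servo_tool(targets=[0,0,0.05,0,1.4,0,0,0,0,1.4])

```text
clock: 14.08
tcp_pos: [0.4821, 0.2604, 0.0865]
tcp_rot: [0.0, 0.175, 0.985, 0.0]
wrist_force: [-1.7, 0.0, 10.2]
opening: 0.211
grasp_force: 60.2
```

>>> servo_tool(targets=[0,0,0.05,0,1.4,0,0,0,0,1.4])

```text
clock: 14.32
tcp_pos: [0.4824, 0.2604, 0.0864]
tcp_rot: [0.0, 0.175, 0.985, 0.0]
wrist_force: [-2.9, -1.8, 18.4]
opening: 0.205
grasp_force: 61.0
```

>>> servo_tool(targets=[0,0,0.05,0,1.4,0,0,0,0,1.4])

```text
clock: 14.58
tcp_pos: [0.4826, 0.2604, 0.0863]
tcp_rot: [0.001, 0.175, 0.985, 0.001]
wrist_force: [-3.9, -1.9, 24.3]
opening: 0.209
grasp_force: 61.9
```

The push climbs steeply at TCP 0.0865, which is the hard bottom. The force drop near 0.0888 was the snap. I'll back off gently and then pull in small steps.

>>> servo_tool(targets=[0,0,-0.15,0,1.4,0,0,0,0,1.4])

```text
clock: 14.82
tcp_pos: [0.4819, 0.2604, 0.0868]
tcp_rot: [0.0, 0.175, 0.985, 0.0]
wrist_force: [-1.4, 1.4, 6.3]
opening: 0.208
grasp_force: 59.4
```

>>> servo_tool(targets=[0,0,-0.1,0,1.4,0,0,-0.1,0,1.4,0,0,0,0,1.4])

```text
clock: 15.2
tcp_pos: [0.4818, 0.2603, 0.0886]
tcp_rot: [0.0, 0.175, 0.985, 0.0]
wrist_force: [-0.3, 2.4, 3.6]
opening: 0.207
grasp_force: 59.2
```

>>> servo_tool(targets=[0,0,-0.05,0,1.4,0,0,0,0,1.4])

```text
clock: 15.45
tcp_pos: [0.4817, 0.2602, 0.0888]
tcp_rot: [-0.0, 0.174, 0.985, -0.0]
wrist_force: [0.6, 3.8, -1.1]
opening: 0.207
grasp_force: 58.7
```

>>> servo_tool(targets=[0,0,-0.05,0,1.4,0,0,0,0,1.4])

```text
clock: 15.7
tcp_pos: [0.4815, 0.2602, 0.0891]
tcp_rot: [-0.0, 0.174, 0.985, -0.0]
wrist_force: [1.2, 3.7, -11.3]
opening: 0.21
grasp_force: 58.9
```

>>> servo_tool(targets=[0,0,-0.04,0,1.4,0,0,0,0,1.4])

```text
clock: 15.95
tcp_pos: [0.4814, 0.2601, 0.0893]
tcp_rot: [-0.0, 0.174, 0.985, -0.0]
wrist_force: [2.7, 4.8, -16.3]
opening: 0.205
grasp_force: 59.1
```

It holds rigidly at about 15 N. I'll keep the pull on, then relax it and check the collar.

>>> servo_tool(targets=[0,0,-0.01,0,1.4,0,0,0,0,1.4,0,0,0,0,1.4,0,0,0,0,1.4])

```text
clock: 16.45
tcp_pos: [0.4813, 0.2601, 0.0893]
tcp_rot: [-0.0, 0.174, 0.985, -0.0]
wrist_force: [3.2, 4.3, -19.2]
opening: 0.205
grasp_force: 59.0
```

>>> servo_tool(targets=[0,0,0.05,0,1.4,0,0,0.05,0,1.4,0,0,0,0,1.4])

```text
clock: 16.82
tcp_pos: [0.4817, 0.2601, 0.089]
tcp_rot: [-0.0, 0.175, 0.985, -0.0]
wrist_force: [0.1, 3.5, -8.6]
opening: 0.205
grasp_force: 60.3
```

>>> servo_tool(targets=[0,0,0.05,0,1.4,0,0,0,0,1.4,0,0,0,0,3.2,0,0,0,0,3.2,0,0,0,0,3.2,0,0,0,0,3.2])

```text
clock: 17.58
tcp_pos: [0.4818, 0.2602, 0.0885]
tcp_rot: [0.0, 0.175, 0.985, -0.0]
wrist_force: [0.1, -0.1, 0.2]
opening: 0.375
grasp_force: 0.0
```

>>> servo_tool(targets=[0,0,-0.5,0,3.2,0,0,-1,0,3.2,0,0,-2,0,3.2,0,0,-2,0,3.2,0,0,-2,0,3.2,0,0,-2,0,3.2,0,0,0,0,3.2,0,0,0,0,3.2])

```text
clock: 18.58
tcp_pos: [0.4816, 0.2602, 0.1834]
tcp_rot: [-0.0, 0.175, 0.985, 0.0]
wrist_force: [-0.3, 0.5, 0.5]
opening: 0.374
grasp_force: 0.0
```

```bash
python3 - <<'E'
from ring import *
c=cam("wrist");im=ctrl.capture("wrist");b=ctrl.capture("scene")
f=lambda n,im,r:(lambda u,v:cv2.resize(im[max(v-r,0):v+r,max(u-r,0):u+r],(390,390),interpolation=cv2.INTER_CUBIC))(*map(int,proj(cam(n),(.4818,.2602,.085))))
cv2.imwrite("pics/c5.png",np.hstack([f("scene",b,35),f("wrist",im,80)])[:,:,::-1])
E
```

```text
(no output)
```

View pics/c5.png

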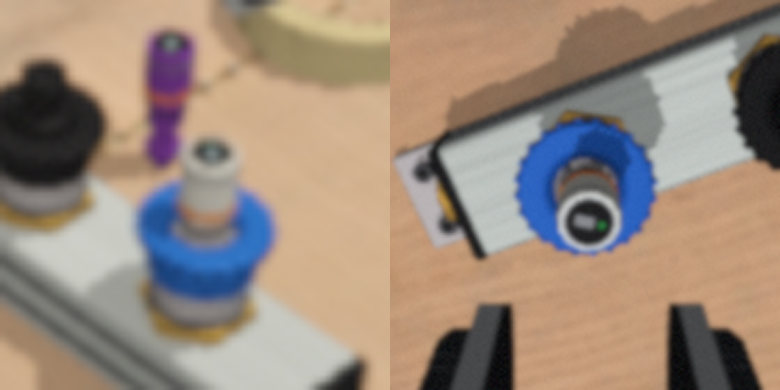

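The logger stands upright and locked in the blue port. The collar is up and nothing is touching it, so I'm handing in.

```bash
python3 -c "
from station import ctrl
print(ctrl.finish_job())"
```

```text
the job is handed in; nothing more can be done
None
```

The logger is locked in the blue port: it hit bottom at about 24 N, held a pull of about 15 to 18 N, was let go with the collar up, and I handed in at about 19 s of the 48 s; no verdict came back.

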